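# Work a star-delta starter's contactors by hand and snap its cover on

### The job

The compressor's star-delta starter has had its contactors cleaned: work their plungers by hand in the starter's switching order, pushing each fully in and letting it spring back before the next - yellow (star), then blue (line), then red (delta), never two in at once. Then set the grey cover square on the box and press it down until its clips snap in and it sits flush on the rim all round; do not let go, but finish while still pressing it down with a firm hand (some 15 N), so that it is being held home when the program ends. Leave the other things on the bench where they lie.

Things in the scene. Friction and masses are not known exactly. Their poses are not given: they have to be found in the camera images.
- starter_box: light grey motor-starter box bolted to the bench on its back, open at the top: 190 mm long (its x) x 120 mm wide (its y) x 80 mm high, walls 4 mm, 210 mm over the small feet at its ends. Origin: centre of its underside; z up. Inside, three contactors stand side by side along its x, in any order
- box_mouth (a point): centre of the box's open mouth in the plane of its rim, 80 mm above the bench; axes as the box. Two black sprung catches in each long wall (55 mm either side of the middle, 11 mm below the rim) stick 4.5 mm into the opening; the cover's clips push them aside and they spring back over the clips
- cover: grey clip-on cover, 0.13 to 0.21 kg, standing on its clips on the bench, right way up. Origin: its centre at the clip tips; z up. Flange 194 mm long (its x) x 124 mm wide (its y) x 4 mm, underside 24 mm above the origin; on it a raised panel 150 mm (x) x 46 mm (y) x 26 mm high, to grip across its width or push on top. Fits the box either way round, long side to long side
- cover_seat (a point): centre of the underside of the cover's flange, 24 mm above the cover's origin; axes as the cover. With the cover home it coincides with box_mouth. Four clips (on the long sides, 24 mm deep) and two locating tongues (at the ends, 15 mm deep) hang below it and go inside the box with 1.5 mm play each way across and 3 mm along; their tips taper
- cover_top (a point): centre of the top of the cover's raised panel, 30 mm above cover_seat; axes as the cover. Lowered straight onto the box, the cover first meets the catches with its flange about 11 mm above the rim; then the push rises to about 10 to 16 N and drops suddenly some 6 mm above the rim as the clips snap in, and the flange lands on the rim
- plunger_star (a joint): how far the yellow plunger of the star contactor is pushed in: 0 = out, 0.006 m = fully in; it springs back out. 1.5 N starts it, 5 N holds it fully in
- plunger_star_top (a point): centre of the top of the yellow plunger, a yellow square of 16 x 16 mm standing 6.5 mm above the cream face of its contactor (which is 44 mm along the box's x) and 9.5 mm below the box's rim; pushed straight down; neighbouring plungers are 46 mm apart
- plunger_line (a joint): how far the blue plunger of the line contactor is pushed in: 0 = out, 0.006 m = fully in; it springs back out. 1.5 N starts it, 5 N holds it fully in
- plunger_line_top (a point): centre of the top of the blue plunger, a blue square of 16 x 16 mm standing 6.5 mm above the cream face of its contactor (which is 44 mm along the box's x) and 9.5 mm below the box's rim; pushed straight down; neighbouring plungers are 46 mm apart
- plunger_delta (a joint): how far the red plunger of the delta contactor is pushed in: 0 = out, 0.006 m = fully in; it springs back out. 1.5 N starts it, 5 N holds it fully in
- plunger_delta_top (a point): centre of the top of the red plunger, a red square of 16 x 16 mm standing 6.5 mm above the cream face of its contactor (which is 44 mm along the box's x) and 9.5 mm below the box's rim; pushed straight down; neighbouring plungers are 46 mm apart
- driver_amber: loose screwdriver, amber handle, 200 mm; not needed: leave it lying
- driver_red: loose screwdriver, red handle, 170 mm; not needed: leave it lying
- spanner: loose steel open-end spanner, 180 mm; not needed: leave it lying
- hook_pick: loose hook pick, yellow handle, 215 mm; not needed: leave it lying
- spare_contactor: loose spare contactor with a white plunger, 44 x 58 x 59 mm, outside the box; not needed: leave it lying
- screw_tray: loose small blue tray with screws, 130 x 90 x 30 mm; not needed: leave it lying
- gland_nut: loose brass ring nut, 32 mm across, 10 mm high, between box and cover; not needed: leave it lying

How it is judged:
By the outcome, as a careful person would: the job done as asked, in the order asked, and still so for the second after the job is handed in, while the arm keeps its last pose, push and grip.
It also fails if it takes over 67 s, if anything falls off the work surface, if the arm or the gripper's body presses on something with over 40 N, if the wrist force passes 120 N, or if a joint passes its speed limit or range.

### The arm

A 6-joint arm with a two-finger parallel gripper is mounted at the origin on the work surface. World frame = base frame: x ahead of the robot, y to its left, z up, the work surface at z = 0. Lengths are in mm, angles in rad, forces in N, time in s.
With the tool pointing down it reaches from about 350 to 875 mm from the base axis. Payload 4.2 kg.
Tool frame: the origin (TCP) lies between the finger pads; the fingertips stand 25 mm ahead of it and the grasp point (between the pads) lies 6 mm ahead of it; z points along the fingers, y is the line along which they close (so a half turn about z gives the same grasp; the last joint's range is limited). The gripper opens to 85 mm and grips with 20 to 120 N. Pads are 22 mm wide; open, the fingers measure 114 mm over their backs; the gripper's body (76 mm by 85 mm) begins 54 mm behind the grasp point. The pads swing forward as they close: fully open they stand 13 mm farther back than shut.
Start: joints at [1.569, 0.385, 0.008, 0, -1.194, -0.259], TCP at [161.127, 603.852, 256.312] pointing down, gripper open.
Joint ranges: [-3.14, 3.14], [-1.21, 2.06], [-1.07, 1.41], [-3.16, 2.05], [-2.99, -0.16], [-3.1, 3.1]. Speed limits (rad/s): [2.79, 2.79, 3.14, 3.14, 3.14, 3.14].

### API

Orientations are given as a unit quaternion [x, y, z, w].
In Python, from bench import arm gives the robot as it stands.
- The arm moves only by the shell command python3 -m pendant 'ROWS'. ROWS is JSON, a list of rows, each a list of 7 numbers: the shift along the tool's x, y, z in m, then the turn, a rotation vector about the tool's x, y, z in degrees, then the finger opening in m, from 0 to 0.0854. In form: [[x, y, z, wx, wy, wz, fingers], ...]. A call has 1 to 12 rows; each row shifts and turns the commanded pose from where the row before left it, along the tool's axes as they then stand; what a row does not reach is not made up. A row lasts 1/10 s, in which the tool goes at most 50 mm and 8.59 degrees, less where a joint would pass 70% of its speed; a pose out of reach is approached as far as the arm can. A call is refused whole if a number of a shift passes 0.05 or a number of a turn 8.59, either way. A call with a gripper value outside its range is refused whole. The fingers move at their own pace and stop on an object; the grip force is fixed at half the most. Time passes only in rows, so rows that do not move let the fingers close. It gives the time, the measured TCP pose, the force, the opening and the grip force at its end, in the units of the state.
- arm.read_state(): the state, without advancing time (a new reading comes with each control period).
- arm.get_image(name): name is "scene" or "top" or "wrist"; returns a dict with "image" (400x640x3 uint8, red, green, blue), "fx", "fy", "cx", "cy" (pixels), "k1" (the pictures are not rectified: a ray, as slopes to the right and down, at radius r is drawn at 1 + k1 r^2 times it, then the intrinsics apply), "xyz" and "rotation" of the camera in the world. Camera axes: x right, y down, z forward; pixel columns grow to the right and rows downward; lengths in mm; the calibration is good to about 2 mm. A picture is of the moment at which its call begins. There is no depth.
- arm.job_done(): hands the job in; it is judged then, once.
The state is a dict: "clock": time; "joints": joint angles; "joint_vel": joint speeds; "joint_efforts": joint torques, N m; "position": TCP position; "ee_rot": TCP orientation; "contact_force": force on the tool from outside, world axes, zero at the start; "wrist_torque": the same for the moment, N m; "gripper_width": finger opening in mm; "grasp_force": force on a finger pad.
Only numpy, scipy, OpenCV 4.12 (cv2) and the standard library are available. Lean on these libraries where they do the work, as an engineer would, in place of code of your own. Each camera call takes 0.05 s, during which the arm holds its last target. There are 200 camera calls.

## Working session

There is one attempt and no reset: what is moved stays moved. The work goes in short steps, Python scripts to look and compute and a shell command to move; the robot and the scene stay as the last step left them, time stands still between calls to the robot, and variables do not carry over. Pictures are saved under pics/ and viewed, at most 10 in all, crops included, and the job is handed in when it is done.

```bash
mkdir -p pics; ls; python3 - <<'E'
from bench import arm
import cv2,json
s=arm.read_state();print({k:s[k] for k in('clock','position','ee_rot','contact_force','gripper_width')})
for n in('top','scene'):
    d=arm.get_image(n);cv2.imwrite(f'pics/{n}0.png',d['image'][:,:,::-1])
    print(n,{k:d[k] for k in d if k!='image'})
E
```

```text
pics
{'clock': 0.0, 'position': array([160.99780033, 603.34840155, 255.2470477 ]), 'ee_rot': array([ 9.91496654e-01, -1.30127726e-01, -1.05040262e-04,  1.07211966e-03]), 'contact_force': array([-0.30550762, -0.12889732, -0.3668212 ]), 'gripper_width': 85.18938097719926}
top {'fx': 505.4937513589517, 'fy': 505.4937513589517, 'cx': 324.41809227678675, 'cy': 203.00689386122684, 'k1': -0.024119595369134852, 'xyz': array([ 400.45672178,   11.17419665, 1343.22061282]), 'rotation': array([-0.70146952,  0.70683756, -0.06302142,  0.06595056])}
scene {'fx': 487.154441287907, 'fy': 487.154441287907, 'cx': 316.41269911462274, 'cy': 198.92376256757353, 'k1': 0.047799084429380786, 'xyz': array([1612.68451081,  581.74805675, 1272.86290679]), 'rotation': array([ 0.46785721,  0.80182528, -0.32547515, -0.1795878 ])}
```

View pics/top0.png

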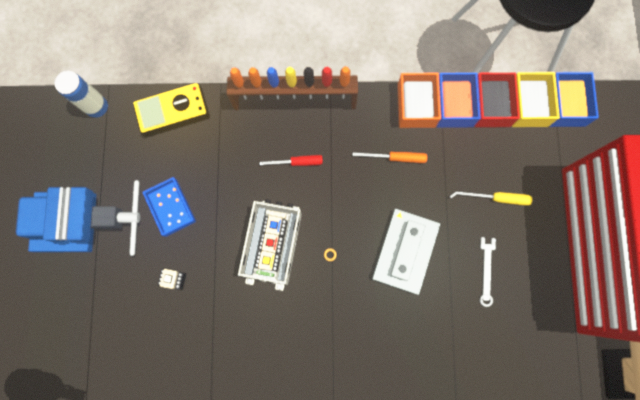

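View pics/scene0.png

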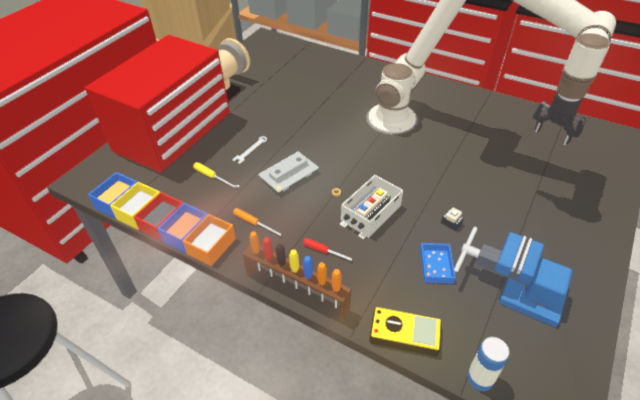

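The top view shows the box at about (270,245), with plungers blue (274,225), red (270,243) and yellow (266,261). The cover is at (407,251) and the nut at (330,255). The scene view agrees with this.

```bash
cat > h.py <<'E'
from bench import arm
import cv2, numpy as np
from scipy.spatial.transform import Rotation as R
def und(d,uv):
    uv=np.atleast_2d(np.asarray(uv,float)); p=(uv-[d['cx'],d['cy']])/[d['fx'],d['fy']]; q=p.copy()
    for _ in range(20): q=p/(1+d['k1']*(q**2).sum(1,keepdims=True))
    return q
def onplane(d,uv,z):
    q=und(d,uv); v=R.from_quat(d['rotation']).apply(np.c_[q,np.ones(len(q))])
    o=np.asarray(d['xyz']); return o+v*((z-o[2])/v[:,2])[:,None]
def proj(d,P):
    c=R.from_quat(d['rotation']).inv().apply(np.atleast_2d(P)-d['xyz']); q=c[:,:2]/c[:,2:]
    return q*(1+d['k1']*(q**2).sum(1,keepdims=True))*[d['fx'],d['fy']]+[d['cx'],d['cy']]
def mask(img,c):
    h=cv2.cvtColor(img,cv2.COLOR_RGB2HSV); H,S,V=[h[...,i].astype(int) for i in range(3)]
    g=(S>110)&(V>90)
    return (g&{'yellow':(H>20)&(H<35),'blue':(H>95)&(H<130),'red':(H<8)|(H>172)}[c]).astype(np.uint8)
def blob(img,c,roi):
    x0,y0,x1,y1=roi; m=mask(img,c)[y0:y1,x0:x1]; n,l,s,ce=cv2.connectedComponentsWithStats(m)
    if n<2: return None
    i=1+s[1:,4].argmax(); return ce[i]+[x0,y0],s[i,4]
def yaw(): 
    t=R.from_quat(arm.read_state()['ee_rot']).as_matrix(); return t
E
python3 - <<'E'
from h import *
d=arm.get_image('top');im=d['image']
for c in('yellow','blue','red'):
    b=blob(im,c,(250,212,295,275));print(c,b,onplane(d,b[0],70.5))
g=cv2.cvtColor(im,cv2.COLOR_RGB2HSV);m=((g[...,2]>110)&(g[...,1]<60)).astype(np.uint8)
m2=np.zeros_like(m);m2[200:300,365:445]=m[200:300,365:445]
k=max(cv2.findContours(m2,0,2)[0],key=cv2.contourArea);r=cv2.minAreaRect(k);print(r)
P=onplane(d,cv2.boxPoints(r),28);print(P,P.mean(0),np.linalg.norm(np.diff(P,axis=0),axis=1))
print(R.from_quat(arm.read_state()['ee_rot']).as_matrix())
E
```

```text
yellow (array([267.13114754, 260.24590164]), np.int32(61)) [[490.57320951 160.50154378  70.5       ]]
blue (array([273.16666667, 224.55555556]), np.int32(36)) [[580.89818938 146.31500366  70.5       ]]
red (array([270.9047619 , 242.46031746]), np.int32(63)) [[535.29190333 151.53498893  70.5       ]]
((406.6416320800781, 251.1705322265625), (50.62751770019531, 77.11431121826172), 17.818889617919922)
[[ 440.55982801 -102.03086601   28.        ]
 [ 631.94996032 -168.87742771   28.        ]
 [ 589.58526678 -294.28407762   28.        ]
 [ 400.24295117 -224.58487641   28.        ]] [ 515.58450157 -197.44431194   28.        ] [202.72800881 132.36916219 201.76345341]
[[ 9.66154199e-01 -2.57965062e-01 -3.01306213e-04]
 [-2.57965203e-01 -9.66152790e-01 -1.65523791e-03]
 [ 1.35885712e-04  1.67694158e-03 -9.99998585e-01]]
```

```bash
python3 -m pendant '[[0.0398,0.0283,0,0,0,0,0],[0.0398,0.0283,0,0,0,0,0],[0.0398,0.0283,0,0,0,0,0],[0.0398,0.0283,0,0,0,0,0],[0.0398,0.0283,0,0,0,0,0],[0.0398,0.0283,0,0,0,0,0],[0.0398,0.0283,0,0,0,0,0],[0.0398,0.0283,0,0,0,0,0],[0.0398,0.0283,0,0,0,0,0],[0.0398,0.0283,0,0,0,0,0],[0.0398,0.0283,0,0,0,0,0],[0.0398,0.0283,0,0,0,-6,0]]'; python3 -m pendant '[[0,0,0,0,0,0,0],[0,0,0,0,0,0,0]]'
python3 - <<'E'
from h import *
d=arm.get_image('wrist');cv2.imwrite('pics/w1.png',d['image'][:,:,::-1]);print({k:d[k] for k in d if k!='image'})
E
```

```text
clock: 1.35
position: [535.9, 150.8, 256.2]
ee_rot: [0.997, -0.077, -0.0, -0.0]
contact_force: [0.7, -0.1, 0.0]
gripper_width: -0.3
grasp_force: 0.0
clock: 1.55
position: [535.2, 151.4, 255.6]
ee_rot: [0.997, -0.08, -0.001, 0.0]
contact_force: [-0.4, 0.2, -1.3]
gripper_width: 0.1
grasp_force: 0.0
{'fx': 293.65645126078243, 'fy': 293.65645126078243, 'cx': 314.12774273914465, 'cy': 198.97636299300734, 'k1': -0.044589924237830016, 'xyz': array([599.3734734 , 140.00072181, 372.35363064]), 'rotation': array([-0.64270337,  0.75433785,  0.10163726, -0.08704394])}
```

View pics/w1.png

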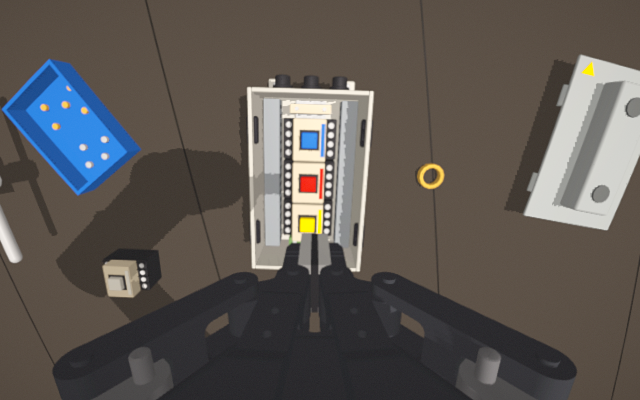

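The wrist view shows blue (310,141), red (309,184), yellow (308,225), partly behind the fingertips. The rim corners are at about (250,90), (371,93), (254,268) and (360,269).

```bash
cat >> h.py <<'E'
def boxmeas(d):
    im=d['image'];v=im.min(2).astype(int); L=[];Rr=[]
    for y in range(105,225,4):
        xs=np.where(v[y,225:395]>120)[0]+225
        L.append((xs[0]-.5,y));Rr.append((xs[-1]+.5,y))
    l=onplane(d,L,80);r=onplane(d,Rr,80); out=[]
    for p in(l,r):
        f=cv2.fitLine(p[:,:2].astype(np.float32),cv2.DIST_HUBER,0,.01,.01).ravel(); f=f if f[0]>0 else -f*[1,1,-1,-1]; out.append(f)
    return out
E
python3 - <<'E'
from h import *
d=arm.get_image('wrist');im=d['image']
P={}
for c in('yellow','blue','red'):
    b=blob(im,c,(296,125,319,234));P[c]=onplane(d,b[0],70.5)[0];print(c,b,P[c])
a,b=boxmeas(d);print(a,b,[np.degrees(np.arctan2(f[1],f[0])) for f in(a,b)])
t=np.radians(np.mean([np.degrees(np.arctan2(f[1],f[0])) for f in(a,b)]));n=np.array([-np.sin(t),np.cos(t)])
print('sides',n@a[2:],n@b[2:],{k:(n@p[:2],np.array([np.cos(t),np.sin(t)])@p[:2]) for k,p in P.items()})
# end walls along the box axis
g=im.min(2).astype(int)
for x in(330,340,350):
    col=g[:,x];print(x,[(y,col[y]) for y in list(range(84,104))],)
print(g[258:276,262],g[258:276,352])
s=arm.read_state();print(s['position'],R.from_quat(s['ee_rot']).as_euler('xyz',degrees=True),s['contact_force'])
E
```

```text
yellow (array([307.52988048, 223.52589641]), np.int32(251)) [490.52625001 165.40608247  70.5       ]
blue (array([309.87943262, 139.08865248]), np.int32(282)) [579.6162926  148.32146356  70.5       ]
red (array([308.5, 183. ]), np.int32(266)) [534.99390924 157.04133152  70.5       ]
[ 9.8194051e-01 -1.8919009e-01  5.8135712e+02  2.0895862e+02] [ 9.8193508e-01 -1.8921804e-01  5.4668115e+02  9.3262299e+01] [np.float32(-10.905521), np.float32(-10.907153)]
sides 315.17947 195.01205 {'yellow': (np.float64(255.22803327762955), np.float64(450.3707490879194)), 'blue': (np.float64(255.30819780962284), np.float64(541.0841056145202)), 'red': (np.float64(255.4278297215535), np.float64(495.61786783508546))}
330 [(84, np.int64(58)), (85, np.int64(56)), (86, np.int64(48)), (87, np.int64(38)), (88, np.int64(102)), (89, np.int64(217)), (90, np.int64(230)), (91, np.int64(230)), (92, np.int64(217)), (93, np.int64(152)), (94, np.int64(123)), (95, np.int64(125)), (96, np.int64(126)), (97, np.int64(123)), (98, np.int64(139)), (99, np.int64(170)), (100, np.int64(171)), (101, np.int64(181)), (102, np.int64(
[... 459 characters left out ...]
(84, np.int64(232)), (85, np.int64(235)), (86, np.int64(227)), (87, np.int64(211)), (88, np.int64(187)), (89, np.int64(179)), (90, np.int64(219)), (91, np.int64(230)), (92, np.int64(231)), (93, np.int64(208)), (94, np.int64(150)), (95, np.int64(124)), (96, np.int64(124)), (97, np.int64(124)), (98, np.int64(128)), (99, np.int64(149)), (100, np.int64(150)), (101, np.int64(149)), (102, np.int64(146)), (103, np.int64(145))]
[141 140 141 141 140 140 155 213 223 202 130  76  71  72  72  71  74  72] [139 138 137 137 141 140 140 140 143 187 226 228 174  97  63  56  48  40]
[534.48124822 152.98251753 256.06658447] [ 1.79988605e+02  3.61373284e-02 -8.93669225e+00] [ 0.5853656  -0.16238687  0.0050152 ]
```

```bash
python3 - <<'E'
from h import *
d=arm.get_image('wrist');im=d['image'].copy()
s=arm.read_state();Rm=R.from_quat(s['ee_rot']).as_matrix()
for z in(6,15,25): print(z,proj(d,s['position']+Rm[:,2]*z))
cv2.imwrite('pics/w2.png',cv2.resize(im[180:330,215:415,::-1],None,fx=4,fy=4,interpolation=cv2.INTER_CUBIC))
t=arm.get_image('top');t_=t['image']
for n,x in(('b',(579.6,148.3)),('r',(535,157)),('y',(490.5,165.4))): print(n,proj(t,[*x,70.5]))
q=arm.get_image('scene');
for c in('yellow','red','blue'):
    b=blob(q['image'],c,(350,180,400,225));print(c,b,onplane(q,b[0],70.5))
E
```

```text
6 [[310.81980414 264.88463937]]
15 [[311.01334315 256.11209944]]
25 [[311.20320735 247.51274311]]
b [[272.38083299 225.06758142]]
r [[268.74226026 242.5912467 ]]
y [[265.18196365 260.28864171]]
yellow (array([378.65517241, 191.82758621]), np.int32(29)) [[494.97695022 164.61703264  70.5       ]]
red (array([371.07692308, 199.26923077]), np.int32(26)) [[539.60375201 157.08332123  70.5       ]]
blue (array([362.54545455, 206.63636364]), np.int32(22)) [[584.24124619 146.81425807  70.5       ]]
```

View pics/w2.png

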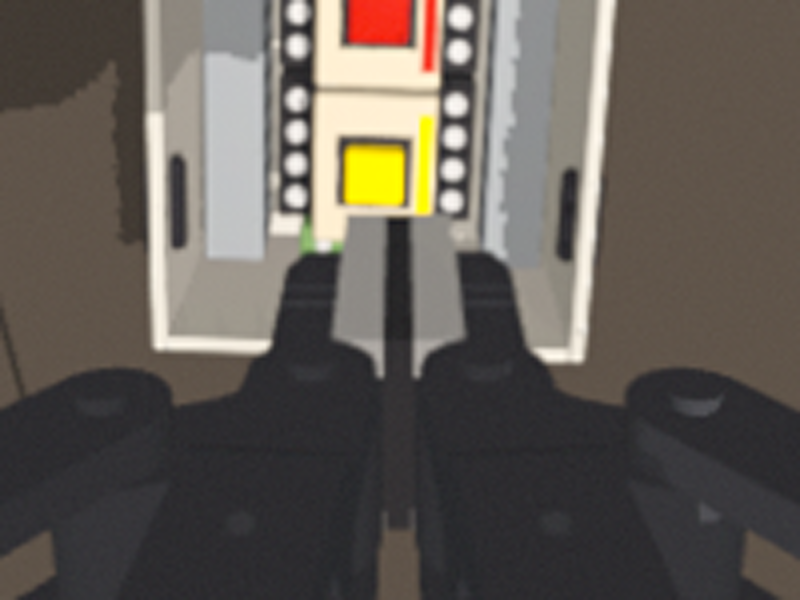

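The fingertips appear 3 px right of where the calibration puts them, about 1.6 mm. I'll move above yellow and check at close range.

```bash
python3 -m pendant '[[-0.0445,-0.006,0,0,0,2,0],[0,0,0.047,0,0,0,0],[0,0,0.047,0,0,0,0],[0,0,0.046,0,0,0,0],[0,0,0,0,0,0,0],[0,0,0,0,0,0,0]]'
python3 - <<'E'
from h import *
d=arm.get_image('wrist');im=d['image'].copy()
s=arm.read_state();print(s['position'],R.from_quat(s['ee_rot']).as_euler('xyz',degrees=True),s['contact_force']);Rm=R.from_quat(s['ee_rot']).as_matrix()
for z in(6,15,25): print(z,proj(d,s['position']+Rm[:,2]*z))
cv2.imwrite('pics/w3.png',im[...,::-1])
for c in('red','blue'):
    b=blob(im,c,(290,60,340,400));print(c,b,onplane(d,b[0],70.5))
E
```

```text
clock: 2.4
position: [492.3, 166.3, 117.0]
ee_rot: [0.996, -0.094, 0.0, 0.0]
contact_force: [1.0, 0.1, 1.1]
gripper_width: 0.1
grasp_force: 0.0
[493.2581184  166.76898024 118.37898077] [-1.79891707e+02 -1.70676312e-01 -1.08305518e+01] [ 0.04991473 -0.47981074  0.77976464]
6 [[309.97214081 264.07483722]]
15 [[310.1712436  255.22868306]]
25 [[310.36640411 246.56723324]]
red (array([313.56433409, 158.56433409]), np.int32(886)) [[534.95920093 157.16056012  70.5       ]]
blue (array([313.90919158,  73.91251384]), np.int32(903)) [[578.30950564 148.67695792  70.5       ]]
```

View pics/w3.png

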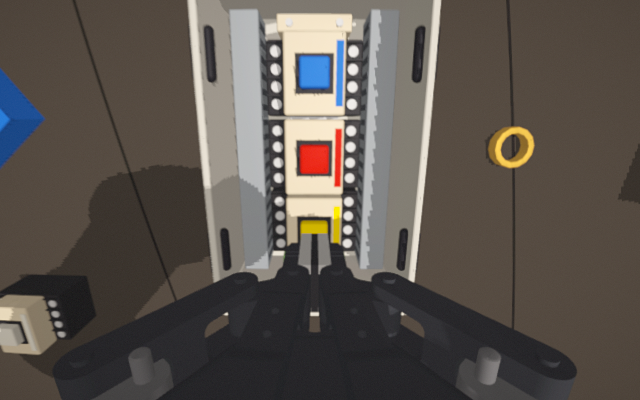

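The wrist view puts the tips at (314,235), lined up with yellow. Red is at (314,158) and blue at (314,74). Now pressing yellow.

```bash
python3 -m pendant '[[0,0,0.015,0,0,0,0],[0,0,0.007,0,0,0,0],[0,0,0.003,0,0,0,0],[0,0,0,0,0,0,0],[0,0,0,0,0,0,0]]';python3 -m pendant '[[0,0,0.002,0,0,0,0],[0,0,0,0,0,0,0]]';python3 -m pendant '[[0,0,0.001,0,0,0,0],[0,0,0,0,0,0,0]]'
```

```text
clock: 2.95
position: [493.0, 166.3, 92.8]
ee_rot: [0.995, -0.095, 0.001, -0.001]
contact_force: [0.0, 2.3, 3.7]
gripper_width: 0.2
grasp_force: 1.5
clock: 3.15
position: [493.0, 166.3, 90.1]
ee_rot: [0.995, -0.095, 0.001, -0.001]
contact_force: [0.8, 2.5, 4.1]
gripper_width: -0.2
grasp_force: 2.3
clock: 3.35
position: [493.0, 166.3, 89.5]
ee_rot: [0.995, -0.095, 0.001, -0.001]
contact_force: [-0.4, 3.1, 8.7]
gripper_width: 0.1
grasp_force: 4.4
```

```bash
python3 -m pendant '[[0,0,0.0007,0,0,0,0],[0,0,0,0,0,0,0],[0,0,0,0,0,0,0]]'
python3 - <<'E'
from h import *
s=[arm.read_state() for _ in range(1)][0];print(s['position'],s['contact_force'])
E
```

```text
clock: 3.65
position: [493.1, 166.3, 89.4]
ee_rot: [0.995, -0.095, 0.001, -0.001]
contact_force: [-1.5, 2.4, 12.3]
gripper_width: 0.2
grasp_force: 6.3
[493.08101465 166.28902543  89.43791898] [-1.52960634  2.39994137 12.32575444]
```

Yellow is on its stop: 12 N with no further travel. Next is blue.

```bash
python3 -m pendant '[[0,0,-0.030,0,0,0,0],[0,0,0,0,0,0,0],[0.046,0,0,0,0,0,0],[0.045,0,0,0,0,0,0],[0,0,0,0,0,0,0],[0,0,0.016,0,0,0,0],[0,0,0.008,0,0,0,0],[0,0,0,0,0,0,0],[0,0,0.003,0,0,0,0],[0,0,0.0015,0,0,0,0],[0,0,0,0,0,0,0],[0,0,0,0,0,0,0]]';python3 -m pendant '[[0,0,0.001,0,0,0,0],[0,0,0,0,0,0,0],[0,0,0,0,0,0,0]]'
```

```text
clock: 4.85
position: [580.4, 147.6, 89.7]
ee_rot: [0.995, -0.095, -0.001, 0.001]
contact_force: [-2.3, -3.5, 4.6]
gripper_width: -0.0
grasp_force: 2.4
clock: 5.15
position: [580.4, 147.6, 89.5]
ee_rot: [0.995, -0.095, -0.001, 0.001]
contact_force: [-4.8, -4.4, 9.4]
gripper_width: 0.0
grasp_force: 5.0
```

```bash
python3 -m pendant '[[0,0,0.0007,0,0,0,0],[0,0,0,0,0,0,0],[0,0,0,0,0,0,0]]';python3 -m pendant '[[0,0,-0.030,0,0,0,0],[0,0,0,0,0,0,0],[-0.0455,0,0,0,0,0,0],[0,0,0,0,0,0,0],[0,0,0.016,0,0,0,0],[0,0,0.008,0,0,0,0],[0,0,0,0,0,0,0],[0,0,0.003,0,0,0,0],[0,0,0.0015,0,0,0,0],[0,0,0.001,0,0,0,0],[0,0,0,0,0,0,0],[0,0,0,0,0,0,0]]';python3 -m pendant '[[0,0,0.001,0,0,0,0],[0,0,0,0,0,0,0],[0,0,0,0,0,0,0]]'
```

```text
clock: 5.45
position: [580.5, 147.6, 89.5]
ee_rot: [0.995, -0.095, -0.0, 0.001]
contact_force: [-5.7, -4.4, 12.8]
gripper_width: -0.2
grasp_force: 6.5
clock: 6.65
position: [536.7, 157.0, 89.5]
ee_rot: [0.995, -0.095, 0.0, -0.0]
contact_force: [-5.9, 2.5, 11.0]
gripper_width: 0.0
grasp_force: 5.3
clock: 6.95
position: [536.7, 157.1, 89.4]
ee_rot: [0.995, -0.095, 0.0, -0.0]
contact_force: [-7.2, 0.9, 16.4]
gripper_width: 0.1
grasp_force: 7.8
```

All three plungers are done. I'll lift and measure the box precisely with the tool square to it.

```bash
python3 -m pendant '[[0,0,-0.042,0,0,0,0],[0,0,-0.042,0,0,0,0],[0,0,-0.042,0,0,0,0],[-0.04,0,-0.025,0,0,0,0],[0,0,-0.017,0,0,0,0],[0,0,0,0,0,0,0],[0,0,0,0,0,0,0],[0,0,0,0,0,0,0]]'
python3 - <<'E'
from h import *
d=arm.get_image('wrist');im=d['image'];cv2.imwrite('pics/w4.png',im[...,::-1])
s=arm.read_state();T=s['position'];Rm=R.from_quat(s['ee_rot']).as_matrix();print(T,R.from_quat(s['ee_rot']).as_euler('xyz',degrees=True),s['contact_force'])
for c in('yellow','blue','red'):
    b=blob(im,c,(285,60,324,250))
    if b: print(c,b,onplane(d,b[0],70.5))
a,b=boxmeas(d);an=[np.arctan2(f[1],f[0]) for f in(a,b)];print(np.degrees(an))
t=np.mean(an);u=np.array([np.cos(t),np.sin(t)]);n=np.array([-u[1],u[0]]);print('n',n@a[2:],n@b[2:])
# corners px from outer contour
v=(im.min(2)>120).astype(np.uint8);v=cv2.morphologyEx(v,3,np.ones((9,3)));
k=[c for c in cv2.findContours(v,0,2)[0] if cv2.contourArea(c)>2000];print([cv2.boundingRect(c) for c in k])
E
```

```text
clock: 7.75
position: [497.3, 164.0, 253.3]
ee_rot: [0.995, -0.096, -0.001, 0.001]
contact_force: [-0.1, 0.4, -0.3]
gripper_width: 0.1
grasp_force: 0.0
[497.29238476 163.98562202 253.2339099 ] [ 1.79884586e+02  1.25192509e-01 -1.09843413e+01] [-0.06160637 -0.41544208 -0.26839755]
yellow (array([312.55223881, 189.94029851]), np.int32(268)) [[489.87239089 165.54072152  70.5       ]]
blue (array([312.36977492,  99.32475884]), np.int32(311)) [[578.87688188 148.32159932  70.5       ]]
red (array([312.5       , 146.05925926]), np.int32(270)) [[534.6078508  156.84717667  70.5       ]]
[-10.94945  -10.912464]
n 315.24283 195.15884
[(246, 42, 133, 232), (537, 6, 103, 186)]
```

View pics/w4.png

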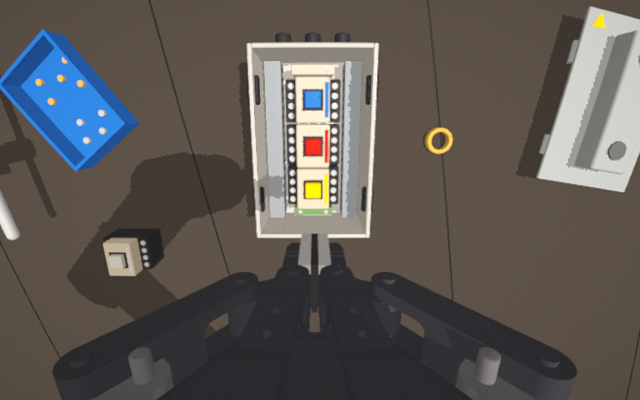

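The full rim is visible: corners at about (249,43), (377,43), (258,237) and (370,237). Next I'll measure the box ends, then move to view the cover.

```bash
cat >> h.py <<'E'
def ends(d,cols,r0,r1,z,thr=120):
    v=d['image'].min(2).astype(float);A=[];B=[]
    for x in cols:
        ys=np.where(v[r0:r1,x]>thr)[0]+r0; A.append((x,ys[0]-.5));B.append((x,ys[-1]+.5))
    return onplane(d,A,z),onplane(d,B,z)
E
python3 - <<'E'
from h import *
d=arm.get_image('wrist');s=arm.read_state();T=s['position'][:2]
a,b=boxmeas(d);t=np.mean([np.arctan2(f[1],f[0]) for f in(a,b)]);u=np.array([np.cos(t),np.sin(t)]);n=np.array([-u[1],u[0]])
A,B=ends(d,list(range(264,274,2))+list(range(356,364,2)),36,246,80)
print((A[:,:2]@u).round(1),(B[:,:2]@u).round(1))
uc=(np.median(A[:,:2]@u)+np.median(B[:,:2]@u))/2;nc=(n@a[2:]+n@b[2:])/2
c=uc*u+nc*n;print('mouth',c,np.degrees(t),'T',T,'rel (u,n)',u@(c-T),n@(c-T))
E
python3 -m pendant '[[0.0058,0.0428,0,0,0,0,0],[0.0058,0.0428,0,0,0,0,0],[0.0058,0.0428,0,0,0,0,0],[0.0058,0.0428,0,0,0,0,0],[0.0058,0.0428,0,0,0,0,0],[0.0058,0.0428,0,0,0,0,0],[0.0058,0.0428,0,0,0,0,0],[0.0058,0.0428,0,0,0,8.3,0],[0,0,0,0,0,0,0],[0,0,0,0,0,0,0],[0,0,0,0,0,0,0]]'
python3 - <<'E'
from h import *
d=arm.get_image('wrist');im=d['image'];cv2.imwrite('pics/w5.png',im[...,::-1])
E
```

```text
[590.1 590.1 590.1 590.1 590.1 590.  590.  590.  590. ] [400.  400.  400.  400.  400.  399.9 399.8 399.8 399.8]
mouth [534.38877215 156.74075026] -10.911842 T [497.3275362  164.03751715] rel (u,n) 37.772419824266905 -0.1492054318218461
clock: 8.95
position: [477.9, -180.2, 254.3]
ee_rot: [0.986, -0.167, -0.001, -0.0]
contact_force: [-0.0, 0.7, 0.3]
gripper_width: -0.2
grasp_force: 0.0
```

View pics/w5.png

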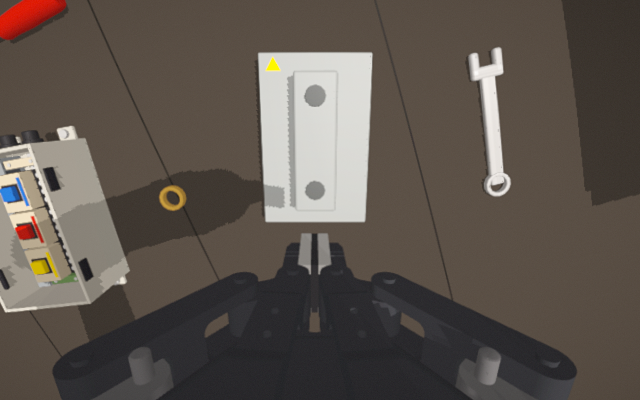

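The cover's flange corners are at about (258,53), (372,53), (265,221) and (366,221), with its panel from x=294 to 337.

```bash
cat >> h.py <<'E'
def rectmeas(d,x0,x1,y0,y1,z,rows,cols,thr=120):
    v=d['image'].min(2).astype(float);L=[];Q=[]
    for y in rows:
        xs=np.where(v[y,x0:x1]>thr)[0]+x0; L.append((xs[0]-.5,y));Q.append((xs[-1]+.5,y))
    A,B=ends(d,cols,y0,y1,z,thr); l=onplane(d,L,z);r=onplane(d,Q,z);an=[]
    for p in(l,r):
        f=cv2.fitLine(p[:,:2].astype(np.float32),cv2.DIST_HUBER,0,.01,.01).ravel();an.append(np.arctan(f[1]/f[0]))
    t=np.mean(an);u=np.array([np.cos(t),np.sin(t)]);n=np.array([-u[1],u[0]])
    m=[np.median(p[:,:2]@w) for p,w in((A,u),(B,u),(l,n),(r,n))]
    c=(m[0]+m[1])/2*u+(m[2]+m[3])/2*n
    s=arm.read_state();Rm=R.from_quat(s['ee_rot']).as_matrix();rel=Rm.T@(np.r_[c,z]-s['position'])
    ty=np.degrees(np.arctan2(Rm[1,0],Rm[0,0]))
    print('size',m[0]-m[1],m[2]-m[3],'ang',np.degrees(an),'tool yaw',ty,'centre',c,'tool rel mm',rel)
    return c,t
E
python3 - <<'E'
from h import *
d=arm.get_image('wrist')
rectmeas(d,235,395,40,230,28,range(65,210,5),list(range(280,290,2))+list(range(345,360,3)))
E
```

```text
size 193.58219477001285 123.99330177910677 ang [-19.06443  -19.124487] tool yaw -19.131417240463215 centre [ 513.78701613 -195.52488887] tool rel mm [ 38.97727593   3.30333163 226.65675938]
```

```bash
python3 -m pendant '[[0.039,0.002,0,0,0,0,0.085],[0,0,0.030,0,0,0,0.085],[0,0,0.045,0,0,0,0.085],[0,0,0.045,0,0,0,0.085],[0,0,0.040,0,0,0,0.085],[0,0,0.025,0,0,0,0.085],[0,0,0,0,0,0,0.085],[0,0,0,0,0,0,0.085],[0,0,0,0,0,0,0.085]]'
```

```text
clock: 9.95
position: [515.7, -195.0, 71.9]
ee_rot: [0.986, -0.166, 0.002, 0.0]
contact_force: [-0.2, -0.8, 1.2]
gripper_width: 85.0
grasp_force: 0.0
```

```bash
python3 -m pendant '[[0,0,0.018,0,0,0,0.085],[0,0,0,0,0,0,0.085],[0,0,0,0,0,0,0.06],[0,0,0,0,0,0,0.04],[0,0,0,0,0,0,0.02],[0,0,0,0,0,0,0.02],[0,0,0,0,0,0,0.02],[0,0,0,0,0,0,0.02]]'
```

```text
clock: 10.75
position: [515.1, -195.5, 53.3]
ee_rot: [0.986, -0.167, 0.001, 0.0]
contact_force: [-0.6, 0.7, 5.1]
gripper_width: 44.7
grasp_force: 62.3
```

Gripped at 44.7 mm. Lifting, and measuring the held cover with the same camera.

```bash
python3 -m pendant '[[0,0,-0.02,0,0,0,0.02],[0,0,-0.03,0,0,0,0.02],[0,0,-0.04,0,0,0,0.02],[0,0,-0.04,0,0,0,0.02],[0,0,0,0,0,0,0.02],[0,0,0,0,0,0,0.02],[0,0,0,0,0,0,0.02]]'
python3 - <<'E'
from h import *
d=arm.get_image('wrist');im=d['image'];cv2.imwrite('pics/w6.png',im[...,::-1])
s=arm.read_state();print(s['position'],s['contact_force'],s['wrist_torque'])
E
```

```text
clock: 11.45
position: [512.8, -195.1, 180.4]
ee_rot: [0.986, -0.167, -0.002, -0.0]
contact_force: [-0.2, 0.3, -1.0]
gripper_width: 44.6
grasp_force: 61.7
[ 512.83920487 -195.11996534  180.11087875] [ 0.0748378  -0.63513332 -2.90182491] [-0.01134101  0.00683979  0.01943646]
```

View pics/w6.png

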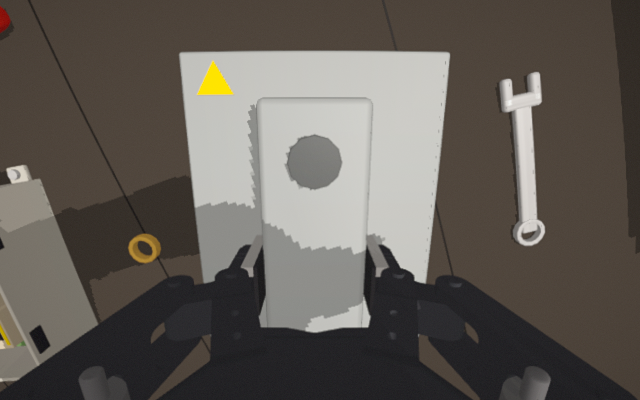

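Held squarely: the flange's far corners are at (181,53) and (449,53). Now computing its offset in the tool.

```bash
cat >> h.py <<'E'
def held(d,rows=range(70,190,5),dz=25.3):
    s=arm.read_state();Rm=R.from_quat(s['ee_rot']).as_matrix();T=s['position'];z=T[2]-dz
    v=d['image'].min(2);L=[];Q=[];F=[]
    for y in rows:
        xs=np.where(v[y,160:470]>75)[0]+160;L.append((xs[0]-.5,y));Q.append((xs[-1]+.5,y))
    for x in range(200,430,5):
        F.append((x,np.where(v[30:100,x]>75)[0][0]+30-.5))
    l,r,f=[(onplane(d,p,z)-T)@Rm for p in(L,Q,F)]
    fl,fr=[np.polyfit(p[:,0],p[:,1],1) for p in(l,r)];ff=np.polyfit(f[:,1],f[:,0],1)
    print('tool slopes deg',np.degrees(np.arctan([fl[0],fr[0],-ff[0]])),'width',np.median(r[:,1]-l[:,1]),'ymid at x=40,x=0',[(np.polyval(fl,x)+np.polyval(fr,x))/2 for x in(40,0)],'front x',np.median(f[:,0]),'centre x',np.median(f[:,0])-97)
E
python3 - <<'E'
from h import *
d=arm.get_image('wrist');held(d)
s=arm.read_state();print(s['position'],R.from_quat(s['ee_rot']).as_euler('xyz',degrees=True))
E
```

```text
tool slopes deg [ 0.28473983 -0.17268054 -0.02869038] width 122.68144020199445 ymid at x=40,x=0 [np.float64(1.4821648024530845), np.float64(1.4430480948427373)] front x 95.04317340050005 centre x -1.9568265994999479
[ 513.03672344 -195.17744912  180.09344044] [179.96101161   0.22014822 -19.25803639]
```

```bash
python3 -m pendant '[[-0.0094,-0.0341,0,0,0,0,0.02],[-0.0094,-0.0341,0,0,0,0,0.02],[-0.0094,-0.0341,0,0,0,0,0.02],[-0.0094,-0.0341,0,0,0,0,0.02],[-0.0094,-0.0341,0,0,0,0,0.02],[-0.0094,-0.0341,0,0,0,0,0.02],[-0.0094,-0.0341,0,0,0,0,0.02],[-0.0094,-0.0341,0,0,0,0,0.02],[-0.0094,-0.0341,0,0,0,0,0.02],[-0.0098,-0.0341,0,0,0,-4,0.02],[0,0,0,0,0,-4.3,0.02],[0,0,0,0,0,0,0.02]]'
python3 -m pendant '[[0,0,0,0,0,0,0.02],[0,0,0,0,0,0,0.02],[0,0,0,0,0,0,0.02]]'
python3 - <<'E'
from h import *
s=arm.read_state();Rm=R.from_quat(s['ee_rot']).as_matrix();print(s['position'],R.from_quat(s['ee_rot']).as_euler('xyz',degrees=True),s['contact_force'])
print('shift tool',Rm.T@(np.array([536.2,157.9,0])-s['position']))
held(arm.get_image('wrist'))
E
```

```text
clock: 12.75
position: [536.7, 158.5, 180.3]
ee_rot: [0.996, -0.095, -0.001, 0.001]
contact_force: [-0.7, 0.2, -2.7]
gripper_width: 45.0
grasp_force: 62.0
clock: 13.05
position: [537.3, 157.0, 181.8]
ee_rot: [0.995, -0.096, -0.0, 0.0]
contact_force: [0.0, 0.9, -2.2]
gripper_width: 45.0
grasp_force: 62.0
[537.31616673 156.96438721 181.76791572] [ 1.79986221e+02  1.66245356e-02 -1.10453809e+01] [ 0.04483151  0.85776617 -2.24522041]
shift tool [ -1.22200075  -0.74815113 181.76810328]
tool slopes deg [ 1.11553066e-03 -7.11690341e+00 -3.51647876e-03] width 122.82118189432103 ymid at x=40,x=0 [np.float64(3.398158880872728), np.float64(5.894893338364682)] front x 95.0382073371471 centre x -1.9617926628529005
```

```bash
python3 -m pendant '[[0,0,0.04,0,0,0,0.02],[0,0,0,0,0,0,0.02],[0,0,0,0,0,0,0.02],[0,0,0,0,0,0,0.02]]';for i in 1 2 3; do python3 -m pendant '[[0,0,0,0,0,0,0.02]]' | grep -E 'pos|rot|contact'; done
python3 - <<'E'
from h import *
P=[];Y=[]
for _ in range(6):
    arm.get_image('wrist');s=arm.read_state();P.append(s['position']);Y.append(R.from_quat(s['ee_rot']).as_euler('xyz',degrees=True))
m=np.mean(P,0);print(np.round(P,1),m,Y[-1]);Rm=R.from_quat(s['ee_rot']).as_matrix()
print('shift tool',Rm.T@(np.array([536.2,157.9,0])-m))
E
```

```text
clock: 13.5
position: [538.4, 158.0, 143.4]
ee_rot: [0.995, -0.095, 0.001, -0.0]
contact_force: [-0.5, -0.5, -1.1]
gripper_width: 45.0
grasp_force: 62.1
position: [538.2, 158.1, 143.5]
ee_rot: [0.995, -0.095, 0.001, -0.001]
contact_force: [-0.1, -0.1, -1.1]
position: [537.9, 158.0, 143.1]
ee_rot: [0.995, -0.095, 0.001, -0.001]
contact_force: [-0.9, -0.4, -1.5]
position: [537.6, 157.9, 142.7]
ee_rot: [0.995, -0.095, 0.001, -0.0]
contact_force: [-1.5, -0.4, -2.3]
[[537.5 157.8 142.4]
 [537.5 157.8 142.3]
 [537.4 157.8 142.1]
 [537.4 157.7 142. ]
 [537.4 157.7 142. ]
 [537.3 157.7 141.9]] [537.41415745 157.77690505 142.13459735] [ 1.79996629e+02  2.39613547e-03 -1.09394668e+01]
shift tool [-1.20950987e+00  1.01193164e-01  1.42134654e+02]
```

```bash
python3 -m pendant '[[-0.0012,0,0.008,0,0,0,0.02],[0,0,0.006,0,0,0,0.02],[0,0,0,0,0,0,0.02],[0,0,0,0,0,0,0.02],[0,0,0.005,0,0,0,0.02],[0,0,0,0,0,0,0.02],[0,0,0,0,0,0,0.02],[0,0,0,0,0,0,0.02]]'
python3 - <<'E'
from h import *
s=arm.read_state();print(s['position'],s['contact_force'],s['wrist_torque'])
d=arm.get_image('scene');cv2.imwrite('pics/s7.png',cv2.resize(d['image'][150:270,320:440,::-1],None,fx=5,fy=5,interpolation=cv2.INTER_CUBIC))
E
```

```text
clock: 14.9
position: [536.3, 158.0, 123.1]
ee_rot: [0.995, -0.095, 0.0, -0.0]
contact_force: [-0.7, -0.7, -1.2]
gripper_width: 44.8
grasp_force: 62.2
[536.31095045 157.99551934 123.05352804] [-0.70419432 -0.65138203 -1.15496108] [-0.01352538 -0.07110371 -0.00678229]
```

View pics/s7.png

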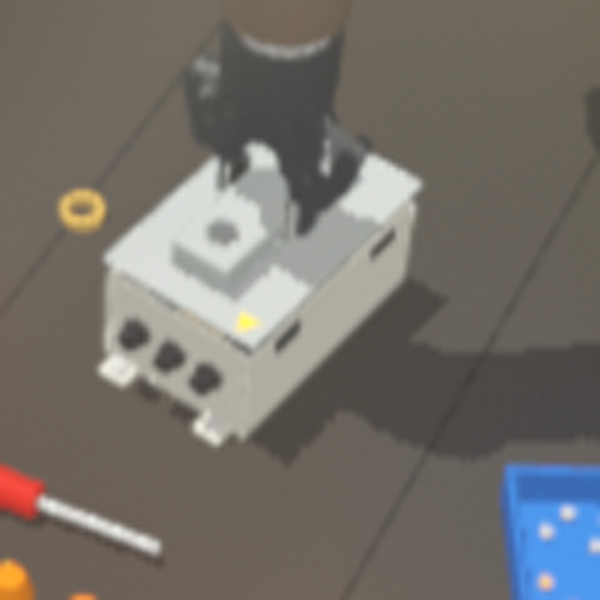

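The scene view shows the cover lined up over the box with its clips inside the mouth and almost no side force. Now pressing down.

```bash
python3 -m pendant '[[0,0,0.003,0,0,0,0.02],[0,0,0.002,0,0,0,0.02],[0,0,0,0,0,0,0.02],[0,0,0,0,0,0,0.02]]';python3 -m pendant '[[0,0,0.002,0,0,0,0.02],[0,0,0,0,0,0,0.02],[0,0,0,0,0,0,0.02]]';python3 -m pendant '[[0,0,0.002,0,0,0,0.02],[0,0,0,0,0,0,0.02],[0,0,0,0,0,0,0.02]]'
```

```text
clock: 15.35
position: [536.8, 158.0, 118.9]
ee_rot: [0.995, -0.095, 0.001, -0.0]
contact_force: [-0.5, -1.5, 5.1]
gripper_width: 45.0
grasp_force: 63.1
clock: 15.65
position: [537.1, 158.1, 117.5]
ee_rot: [0.995, -0.095, 0.001, -0.0]
contact_force: [-0.7, -1.7, 8.4]
gripper_width: 45.2
grasp_force: 63.5
clock: 15.95
position: [537.2, 158.0, 114.7]
ee_rot: [0.995, -0.095, 0.001, -0.0]
contact_force: [1.5, -2.1, 2.3]
gripper_width: 44.9
grasp_force: 62.8
```

```bash
python3 -m pendant '[[0,0,0.002,0,0,0,0.02],[0,0,0.002,0,0,0,0.02],[0,0,0,0,0,0,0.02],[0,0,0,0,0,0,0.02]]';python3 -m pendant '[[0,0,0.0015,0,0,0,0.02],[0,0,0,0,0,0,0.02],[0,0,0,0,0,0,0.02],[0,0,0,0,0,0,0.02]]'
```

```text
clock: 16.35
position: [535.5, 157.8, 109.4]
ee_rot: [0.995, -0.096, -0.001, 0.0]
contact_force: [-2.0, -0.7, 2.6]
gripper_width: 45.0
grasp_force: 62.9
clock: 16.75
position: [535.6, 157.8, 109.3]
ee_rot: [0.995, -0.095, -0.0, 0.0]
contact_force: [-4.7, -1.1, 9.2]
gripper_width: 44.9
grasp_force: 63.8
```

```bash
python3 -m pendant '[[0,0,0.0013,0,0,0,0.02],[0,0,0,0,0,0,0.02],[0,0,0,0,0,0,0.02],[0,0,0,0,0,0,0.02],[0,0,0,0,0,0,0.02]]';python3 -m pendant '[[0,0,0,0,0,0,0.02],[0,0,0,0,0,0,0.02],[0,0,0,0,0,0,0.02],[0,0,0,0,0,0,0.02]]'
python3 - <<'E'
from h import *
d=arm.get_image('scene');s=arm.read_state();print(s['position'],s['contact_force'],s['wrist_torque'])
cv2.imwrite('pics/s8.png',cv2.resize(d['image'][160:260,320:420,::-1],None,fx=6,fy=6,interpolation=cv2.INTER_CUBIC))
E
```

```text
clock: 17.25
position: [535.6, 157.8, 109.3]
ee_rot: [0.995, -0.095, -0.0, 0.0]
contact_force: [-8.0, -1.3, 15.8]
gripper_width: 44.9
grasp_force: 64.7
clock: 17.65
position: [535.6, 157.8, 109.3]
ee_rot: [0.995, -0.095, -0.0, 0.0]
contact_force: [-7.9, -1.2, 16.0]
gripper_width: 45.0
grasp_force: 64.7
[535.54230226 157.81792726 109.33311104] [-7.86429388 -1.64295278 15.89786712] [-0.16781603  1.98439228 -0.16121111]
```

View pics/s8.png

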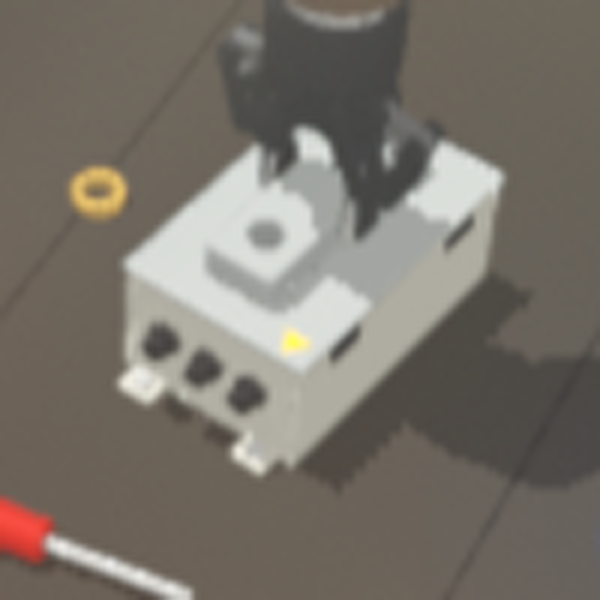

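The scene view shows the flange flush on the rim all round, with an even edge from (127,265) to (298,365) to (500,180). The push is holding steady at 16 N, so I'm handing the job in.

```bash
python3 -c "
from bench import arm
print(arm.job_done())"
```

```text
the job is handed in; nothing more can be done
None
```

I pushed the yellow, blue and red plungers fully in, one at a time in that order, then snapped the cover on flush and handed in at about 18 s with the arm still gripping it and pressing it down at about 16 N.

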